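# Index the hold-down arm over the pickling pot and lock it with the T-key

## Robot

A 6-joint arm with a two-finger parallel gripper is mounted at the origin on the work surface. World frame = base frame: x ahead of the robot, y to its left, z up, the work surface at z = 0. Lengths are in m, angles in rad, forces in N, time in s.
With the tool pointing down it reaches from about 0.375 to 0.975 m from the base axis. Payload 3.8 kg.
Tool frame: the origin (TCP) lies at the very end of the fingers, on their centre line; the grasp point (between the pads) lies 19 mm behind it; z points along the fingers, y is the direction in which the jaws open and shut (so a half turn about z gives the same grasp; the last joint's range is limited). The gripper opens to 88 mm and grips with 3 to 60 N. Pads are 18 mm wide; open, the fingers measure 123 mm over their backs; the gripper's body (75 mm by 187 mm) begins 45 mm behind the grasp point.
Start: joints at [-1.275, 0.264, 1.604, -0, 1.274, -0.037], TCP at [0.221, -0.638, 0.239] pointing down, gripper open.
Joint ranges: [-2.63, 2.63], [-0.94, 2.18], [0.31, 2.57], [-1.31, 4.45], [0, 2.66], [-2.55, 2.55]. Speed limits (rad/s): [2.57, 2.57, 3.14, 3.14, 3.14, 3.14].

## Interface

Orientations are given as a unit quaternion [x, y, z, w].
In Python, from workcell import arm gives the robot as it stands.
- The arm moves only by the tool drive_tool, never from a script. Its argument "steps" is a list of rows, each an object of numbers: "tx", "ty", "tz": the shift along the tool's x, y, z in m; "ax", "ay", "az": the turn, a rotation vector about the tool's x, y, z in rad; "gripper": the closure, from 0 (fully open) to 1 (shut). In form: [{"tx": .., "ty": .., "tz": .., "ax": .., "ay": .., "az": .., "gripper": ..}, ...]. A call has exactly 10 rows; each row is the pose to reach, as a shift and turn from the pose commanded when the call began, along the tool's axes at that moment; what a row does not reach only later rows make up. A row lasts 1/10 s, in which the tool goes at most 50 mm and 8.59 degrees, less where a joint would pass 70% of its speed; a pose out of reach is approached as far as the arm can. A call with a gripper value outside its range is refused whole. The fingers move at their own pace and stop on an object; "grip_force" is the grip in N (left out, the last holds). Time passes only in rows, so rows that repeat a pose let the fingers close, or fill a call up. It gives the time, the measured TCP pose, the force and the opening at its end, in the units of the state.
- arm.sense(): the state, without advancing time (a new reading comes with each control period).
- arm.snapshot(name): name is "side" or "top" or "wrist"; returns the picture (384x512x3 uint8, blue, green, red); there is no depth.
- arm.get_calibration(name): a dict with "intrinsics" (3x3 intrinsics, pixels), "distortion" ([k1, k2, p1, p2, k3] as OpenCV has them; the pictures are not rectified), "position" and "orientation" of the camera in the world. Camera axes: x right, y up, looking along -z (the intrinsics and any distortion apply to the point x, -y, -z); pixel columns grow to the right and rows downward; lengths in m; the calibration is good to about 2 mm. A picture is of the moment at which its call begins: read the wrist's pose just before it. get_calibration takes no time and is no camera call; for the wrist camera it gives the pose at the moment of the call.
- arm.job_done(): hands the job in, once; it reports no verdict.
Trained networks look in the newest picture that a camera, given by its name, has taken for a name from the list of things; names that differ only in an ending like _2 or _b are one class to them, and where a whole thing is asked for, a point or a joint stands for the part that bears it (a point fixed in the world has none). Each returns a list of dicts, best first, with "score" (0 to 1); they miss things now and then, are a little off and sometimes report something else, mostly with a low value. They report only what shows in the picture. A call takes as long as a camera call.
- arm.cut_out(target, camera): "region" (384x512 bool, what is visible of it).
- arm.spot_point(target, camera): "xyz" ([x, y, z] in m, in the coordinates of the camera as it stood for that picture, good to about 4 mm: a listed point, or the origin of a listed thing).
The state is a dict: "time_s": time; "q": joint angles; "qvel": joint speeds; "joint_torque": joint torques, N m; "eef_pos": TCP position; "ee_rot": TCP orientation; "contact_force": force on the tool from outside, world axes, zero at the start; "moment": the same for the moment, N m; "grip_width": opening from 0.0 (shut) to 1.0 (fully open).
Only numpy, scipy, OpenCV 4.12 (cv2) and the standard library are available. Lean on these libraries where they do the work, as an engineer would, in place of code of your own. Each camera call takes 0.05 s, during which the arm holds its last target. There are 200 camera calls.

## Task

Lock the hold-down arm onto the pickling pot whose lid carries a slotted steel bridge: pull up the spring plunger, swing the arm until its ring is over that slot and let the plunger snap fully home in the hole there. Then take the T-key from its holder, pass its head lengthwise through the ring and the slot until its collar sits flat on the ring, give it a quarter turn so that the head is locked crosswise under the bridge, and let go. Leave the bowl, the jar and the stack of deli tubs where they are.

Things in the scene. Friction and masses are not known exactly. Their poses are not given: they have to be found in the camera images.
- stand: Fixed steel stand: origin under its centre, 230 mm round base, post, round 244 mm index plate with its top 122 mm above the table. The plate has five 13 mm holes 100 mm from the axis, 36 degrees apart. The arm starts pinned in the middle one (the stand's -x side); a fixed pot stands under the ring's path at each of the other four, two on either side.
- pivot (a point): Vertical axis of the swing arm, over the stand's centre, at the level of the arm's upper face, 152 mm above the table. The arm is a flat bar 30 mm wide and 8 mm thick; its hub over the post reaches 164 mm above the table.
- swing_arm (a joint): Angle of the swing arm, rad, 0 in the middle hole (start), positive anticlockwise from above; the pots' holes are at -1.257, -0.628, 0.628 and 1.257, stops at +-1.4. It turns with slight friction (0.12 N m) and stays where it is left. Pinned, it has about 1 degree of play.
- plunger (a joint): Pull of the spring plunger, m: 0 = fully home in a hole (start), 0.020 = fully up. Its 10 mm round-nosed pin clears the plate from about 0.010 (pull some 0.015). The spring presses down with 5.5 N at 0, 10 N at full pull. Let go between holes, it rides on the plate and drops in when it meets a hole (caught from about 2 mm off centre).
- knob (a point): Middle of the plunger's knob, an upright black cylinder 34 mm across and 36 mm tall, on the arm 100 mm from the axis, 190 mm above the table when home. It slides straight up and swings with the arm, so one grasp both lifts it and carries the arm round. Below it a 26 mm bush reaches 164 mm above the table.
- eye (a point): Centre of the steel ring at the arm's end, 185 mm from the axis, in line with the knob, at the ring's upper face, 152 mm above the table. The ring is 8 mm thick, 54 mm inside, 84 mm outside.
- slot (a point): Centre of the slot in the steel bridge on one pot's lid, at its upper face, 136 mm above the table (8 mm below the ring). Slot 48 mm along this point's x, 20 mm along y, through; bridge 80 x 50 x 6 mm on end legs, 30 mm free below. The pot is 108 mm wide; the other three have instead a narrow strap without slot, a knob or a flat cap, none higher.
- key: Loose steel T-key, 0.2 to 0.3 kg. Origin: centre of the underside of its round collar (72 mm wide, 6 mm thick); z up. Above: upright flat grip 60 mm along x, 14 mm along y, 6 to 48 mm above the origin. Below: 12 mm round stem, then the T-head, 40 mm along x, 12 mm along y, 28 to 40 mm below the origin. Fully in, its origin is 16 mm above the slot point.
- holder: Fixed steel cup in which the key stands upright at the start, its collar on the rim; 68 mm round (80 mm foot), hole 52 mm wide, rim 95 mm above the table; left or right of the work. Origin at the centre of its underside.
- bowl: Bystander: small steel bowl, 90 mm wide, 50 mm high, loose, on the side away from the holder; origin at the centre of its underside.
- jar: Bystander: amber glass jar, 68 mm wide, 120 mm high, loose; origin at the centre of its underside.
- deli_stack: Bystander: stack of three clear deli tubs with white lids, 96 mm wide, 126 mm high, loose, moves as one; origin at the centre of its underside.

How it is judged:
By the outcome, as a careful person would: the job done as asked, in the order asked, and still so for the second after the job is handed in, with the robot touching nothing.
It also fails if it takes over 58 s, if anything falls off the work surface, if the arm or the gripper's body presses on something with over 40 N, if the wrist force passes 120 N, or if a joint passes its speed limit or range.

## Working session

There is one attempt and no reset: what is moved stays moved. The work goes in short steps, Python scripts to look and compute and a tool call to move; the robot and the scene stay as the last step left them, time stands still between calls to the robot, and variables do not carry over. Pictures are saved under pics/ and viewed, on a budget of 10 in all, crops included, one or two more only if the job needs it, and the job is handed in when it is done.

Besides the shell and the picture viewer there is one more tool, called in YAML: its name, and indented under it one key for each argument. drive_tool: Moves the arm, as the interface text tells. Its arguments: {"type":"object","properties":{"steps":{"type":"array"},"grip_force":{"type":"number"}},"required":["steps"]}

```bash
mkdir -p pics; ls; cat > h.py <<'E'
import numpy as np, cv2
from scipy.spatial.transform import Rotation as R
from workcell import arm
def w(cal,p): return R.from_quat(cal["orientation"]).apply(p)+np.array(cal["position"])
def spots(cam,names):
    cal=arm.get_calibration(cam); im=arm.snapshot(cam)
    for n in names:
        try:
            for d in arm.spot_point(n,cam)[:3]: print(cam,n,round(float(d["score"]),2),np.round(w(cal,np.array(d["xyz"])),4), np.round(px(cal,w(cal,np.array(d["xyz"]))),0))
        except Exception as e: print(n,e)
    return cal,im
def px(cal,P):
    r=R.from_quat(cal["orientation"]); c=r.inv().apply(np.atleast_2d(P)-np.array(cal["position"]))*[1,-1,-1]
    return cv2.projectPoints(c,np.zeros(3),np.zeros(3),np.array(cal["intrinsics"]),np.array(cal["distortion"],float))[0].reshape(-1,2)
def ray(cal,uv,z):
    u=cv2.undistortPoints(np.array([[uv]],float),np.array(cal["intrinsics"]),np.array(cal["distortion"],float)).ravel()
    d=R.from_quat(cal["orientation"]).apply([u[0],-u[1],-1]); o=np.array(cal["position"]); return o+d*(z-o[2])/d[2]
E
python3 - <<'E'
from h import *
N=["stand","pivot","knob","eye","slot","key","holder","bowl","jar","deli_stack"]
ims=[]
for c in ["top","side"]:
    cal,im=spots(c,N); ims.append(im); print(c,np.round(cal["position"],3))
    cv2.imwrite(f"pics/{c}0.png",im)
s=arm.sense(); print(s)
E
```

```text
pics
top stand 0.72 [ 0.6633  0.0217 -0.004 ] [[256. 157.]]
top pivot 0.98 [0.6573 0.0182 0.1547] [[257. 146.]]
top knob 0.45 [0.5591 0.0308 0.1897] [[252. 178.]]
top eye 0.69 [0.4811 0.048  0.1483] [[245. 208.]]
top slot 0.95 [ 0.4953 -0.0634  0.1357] [[284. 204.]]
top slot 0.64 [0.4795 0.0486 0.1499] [[245. 208.]]
top key 0.88 [ 0.4845 -0.3146  0.0964] [[368. 211.]]
top holder 0.67 [ 0.4869 -0.3163 -0.003 ] [[359. 213.]]
top bowl 0.77 [ 0.4546  0.3166 -0.0012] [[162. 219.]]
top jar 0.91 [ 0.6384  0.3865 -0.0013] [[144. 162.]]
top deli_stack 0.92 [ 0.6192 -0.3845 -0.0007] [[379. 173.]]
top [0.374 0.019 1.188]
side stand 0.88 [ 0.6569  0.0265 -0.0027] [[225. 212.]]
side stand 0.26 [0.5665 0.0409 0.186 ] [[250. 190.]]
side pivot 0.83 [0.6646 0.0223 0.1513] [[221. 183.]]
side pivot 0.34 [0.5634 0.0387 0.1904] [[252. 188.]]
side knob 0.63 [0.5644 0.0399 0.1841] [[251. 190.]]
side eye 0.56 [0.4786 0.0535 0.1533] [[278. 207.]]
side slot 0.64 [ 0.4963 -0.0603  0.1381] [[282. 179.]]
side key 0.73 [ 0.4832 -0.305   0.094 ] [[303. 134.]]
side holder 0.75 [ 0.4842 -0.3087 -0.0045] [[300. 151.]
[... 257 characters left out ...]
'time_s': 1.1, 'q': array([-1.27489528e+00,  2.63845502e-01,  1.60395641e+00, -5.49148413e-05,
        1.27370081e+00, -3.69112394e-02]), 'qvel': array([ 8.15192723e-04, -1.22975122e-04,  6.40305701e-05,  1.58071640e-03,
        1.10819102e-03,  8.57303397e-04]), 'joint_torque': array([ 8.17970340e-04, -5.02075803e+01, -3.57263196e+01,  7.28633534e-02,
        1.83995819e-02, -9.39019827e-06]), 'eef_pos': array([ 0.22050311, -0.63798588,  0.23876606]), 'ee_rot': array([ 9.86185085e-01,  1.65647139e-01, -2.02286908e-05,  4.79781249e-05]), 'contact_force': array([-0.63274415,  0.30486026,  0.15654405]), 'moment': array([-0.02085545,  0.01072961,  0.04136973]), 'grip_width': 0.9979105304611048}
```

```bash
python3 - <<'E'
import cv2
a=cv2.imread("pics/top0.png");b=cv2.imread("pics/side0.png")
a=cv2.resize(a[110:260,130:400],None,fx=2.9,fy=2.9,interpolation=2)[:, :780]
cv2.imwrite("pics/top0c.png",a)
b=cv2.resize(b[90:340,150:350],None,fx=2.4,fy=2.4,interpolation=2);cv2.imwrite("pics/side0c.png",b)
E
```

```text
(no output)
```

View pics/top0c.png

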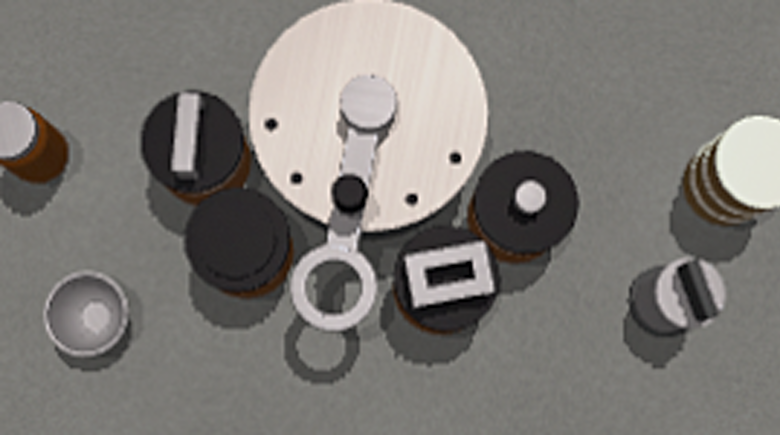

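View pics/side0c.png

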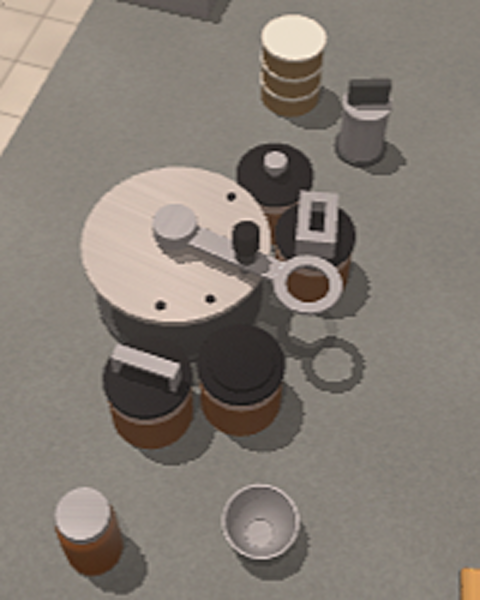

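The slotted bridge is on the pot just right of the arm (crop pixel about 450,273), at +0.628. This agrees with pivot and eye geometry. I'll approach the knob next.

```bash
cat >> h.py <<'E'
def go(p,psi_deg):
    "shift and turn, tool axes, to reach TCP p, pointing down with tool x at yaw psi"
    s=arm.sense(); r=R.from_quat(s["ee_rot"]); t=r.inv().apply(np.array(p)-s["eef_pos"])
    g=R.from_euler("z",psi_deg,degrees=True)*R.from_euler("x",180,degrees=True)
    a=(r.inv()*g).as_rotvec(); x=r.as_matrix()[:,0]
    print("shift",np.round(t,4),"turn",np.round(a,4),"yaw",round(np.degrees(np.arctan2(x[1],x[0])),2),"pos",np.round(s["eef_pos"],4),"t",s["time_s"],"F",np.round(s["contact_force"],1),"gw",round(s["grip_width"],3))
E
python3 -c "
from h import *
go([.562,.036,.25],-9.4)"
```

```text
shift [ 0.543  -0.5254 -0.0113] turn [1.000e-04 0.000e+00 4.969e-01] yaw 19.07 pos [ 0.2205 -0.638   0.2388] t 1.1 F [-0.6  0.3  0.2] gw 0.998
```

drive_tool:
  steps:
    - {"tx":0.543,"ty":-0.525,"tz":-0.011,"az":0.497,"gripper":0}
    - {"tx":0.543,"ty":-0.525,"tz":-0.011,"az":0.497,"gripper":0}
    - {"tx":0.543,"ty":-0.525,"tz":-0.011,"az":0.497,"gripper":0}
    - {"tx":0.543,"ty":-0.525,"tz":-0.011,"az":0.497,"gripper":0}
    - {"tx":0.543,"ty":-0.525,"tz":-0.011,"az":0.497,"gripper":0}
    - {"tx":0.543,"ty":-0.525,"tz":-0.011,"az":0.497,"gripper":0}
    - {"tx":0.543,"ty":-0.525,"tz":-0.011,"az":0.497,"gripper":0}
    - {"tx":0.543,"ty":-0.525,"tz":-0.011,"az":0.497,"gripper":0}
    - {"tx":0.543,"ty":-0.525,"tz":-0.011,"az":0.497,"gripper":0}
    - {"tx":0.543,"ty":-0.525,"tz":-0.011,"az":0.497,"gripper":0}

```text
validation failed for argument at $.st...
```

```bash
python3 -c "
from h import *
go([.562,.036,.25],-9.4)
cal,im=spots('wrist',['knob','eye','slot','pivot','key']); cv2.imwrite('pics/w1.png',im); print(cal['position'])
"
```

```text
shift [ 0.543  -0.5254 -0.0113] turn [1.000e-04 0.000e+00 4.969e-01] yaw 19.07 pos [ 0.2205 -0.638   0.2388] t 1.1 F [-0.6  0.3  0.2] gw 0.998
[ 0.2914048  -0.61367603  0.38415773]
```

drive_tool:
  steps:
    - {"tx":0.543,"ty":-0.525,"tz":-0.011,"ax":0.0,"ay":0.0,"az":0.497,"gripper":0.0}
    - {"tx":0.543,"ty":-0.525,"tz":-0.011,"ax":0.0,"ay":0.0,"az":0.497,"gripper":0.0}
    - {"tx":0.543,"ty":-0.525,"tz":-0.011,"ax":0.0,"ay":0.0,"az":0.497,"gripper":0.0}
    - {"tx":0.543,"ty":-0.525,"tz":-0.011,"ax":0.0,"ay":0.0,"az":0.497,"gripper":0.0}
    - {"tx":0.543,"ty":-0.525,"tz":-0.011,"ax":0.0,"ay":0.0,"az":0.497,"gripper":0.0}
    - {"tx":0.543,"ty":-0.525,"tz":-0.011,"ax":0.0,"ay":0.0,"az":0.497,"gripper":0.0}
    - {"tx":0.543,"ty":-0.525,"tz":-0.011,"ax":0.0,"ay":0.0,"az":0.497,"gripper":0.0}
    - {"tx":0.543,"ty":-0.525,"tz":-0.011,"ax":0.0,"ay":0.0,"az":0.497,"gripper":0.0}
    - {"tx":0.543,"ty":-0.525,"tz":-0.011,"ax":0.0,"ay":0.0,"az":0.497,"gripper":0.0}
    - {"tx":0.543,"ty":-0.525,"tz":-0.011,"ax":0.0,"ay":0.0,"az":0.497,"gripper":0.0}

```text
time_s: 2.4
eef_pos: [0.4473, -0.1903, 0.2465]
ee_rot: [0.997, -0.082, 0.001, 0.0]
contact_force: [0.3, 0.1, 0.7]
grip_width: 0.998
```

```bash
python3 -c "
from h import *
go([.562,.036,.25],-9.4)
"
```

```text
shift [ 0.0761 -0.242  -0.0035] turn [ 0.0004 -0.0012 -0.0004] yaw -9.42 pos [ 0.4473 -0.1903  0.2465] t 2.4 F [0.3 0.1 0.7] gw 0.998
```

drive_tool:
  steps:
    - {"tx":0.076,"ty":-0.242,"tz":-0.004,"ax":0.0,"ay":0.0,"az":0.0,"gripper":0.0}
    - {"tx":0.076,"ty":-0.242,"tz":-0.004,"ax":0.0,"ay":0.0,"az":0.0,"gripper":0.0}
    - {"tx":0.076,"ty":-0.242,"tz":-0.004,"ax":0.0,"ay":0.0,"az":0.0,"gripper":0.0}
    - {"tx":0.076,"ty":-0.242,"tz":-0.004,"ax":0.0,"ay":0.0,"az":0.0,"gripper":0.0}
    - {"tx":0.076,"ty":-0.242,"tz":-0.004,"ax":0.0,"ay":0.0,"az":0.0,"gripper":0.0}
    - {"tx":0.076,"ty":-0.242,"tz":-0.004,"ax":0.0,"ay":0.0,"az":0.0,"gripper":0.0}
    - {"tx":0.076,"ty":-0.242,"tz":-0.004,"ax":0.0,"ay":0.0,"az":0.0,"gripper":0.0}
    - {"tx":0.076,"ty":-0.242,"tz":-0.004,"ax":0.0,"ay":0.0,"az":0.0,"gripper":0.0}
    - {"tx":0.076,"ty":-0.242,"tz":-0.004,"ax":0.0,"ay":0.0,"az":0.0,"gripper":0.0}
    - {"tx":0.076,"ty":-0.242,"tz":-0.004,"ax":0.0,"ay":0.0,"az":0.0,"gripper":0.0}

```text
time_s: 3.4
eef_pos: [0.5608, 0.0327, 0.2501]
ee_rot: [0.997, -0.083, 0.0, 0.0]
contact_force: [-0.2, 0.7, 0.3]
grip_width: 0.998
```

```bash
python3 -c "
from h import *
go([.562,.036,.175],-9.4)
cal,im=spots('wrist',['knob','eye','slot','pivot']); cv2.imwrite('pics/w1.png',im); print(cal['position'])
print(px(cal,[[.562,.036,.208],[.4955,-.0625,.136],[.66,.02,.164]]))
"
```

```text
shift [ 0.0007 -0.0034  0.0751] turn [ 0.0002 -0.0001 -0.0023] yaw -9.53 pos [0.5608 0.0327 0.2501] t 3.4 F [-0.2  0.7  0.3] gw 0.998
wrist knob 0.81 [0.5566 0.0358 0.1913] [[253. 215.]]
wrist slot 0.64 [ 0.4909 -0.0618  0.1354] [[370. 242.]]
wrist slot 0.34 [0.5609 0.0367 0.1902] [[250. 209.]]
wrist pivot 0.71 [0.6553 0.0218 0.1493] [[249.  68.]]
[0.6348225  0.01920255 0.39553086]
[[250.55485349 216.85200813]
 [370.97419049 237.78558975]
 [250.28936581  58.21176482]]
```

View pics/w1.png

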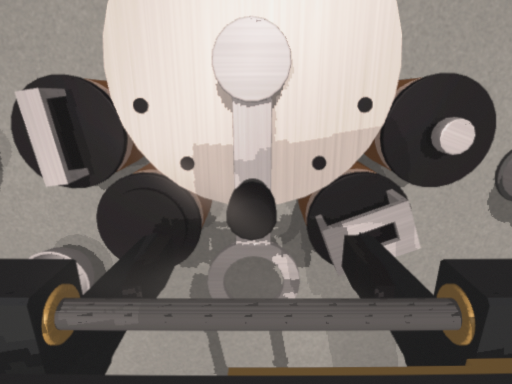

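The wrist view shows the hub top at (251,58), the holes at (319,162), (187,162), (365,104) and (140,105), and the knob at (251,210). The holes give me the pivot.

```bash
python3 -c "
from h import *
cal=arm.get_calibration('wrist')
P=np.array([ray(cal,u,.122) for u in [(365,104),(319,162),(187,162),(140,105)]])
from scipy.optimize import least_squares
f=lambda v: np.concatenate([P[i,:2]-v[:2]-.1*np.array([np.cos(v[2]+k*np.pi/5),np.sin(v[2]+k*np.pi/5)]) for i,k in enumerate([2,1,-1,-2])])
o=least_squares(f,[.66,.02,2.97]); v=o.x; print(v,np.degrees(v[2]),np.round(o.fun*1000,1))
for k in (0,1):
  a=v[2]+k*np.pi/5
  for r in (.1,.185): print(k,r,v[:2]+r*np.array([np.cos(a),np.sin(a)]))
print(ray(cal,(251,58),.164))
"
```

```text
[0.659827   0.0205155  2.97954379] 170.71528417161653 [-0.2  0.   0.  -0.1  0.4 -0.1 -0.3  0.2]
0 0.1 [0.56113712 0.03664955]
0 0.185 [0.47725072 0.0503635 ]
1 0.1 [ 0.57050185 -0.02444023]
1 0.185 [ 0.49457547 -0.0626526 ]
[0.66043943 0.02053615 0.164     ]
```

drive_tool:
  steps:
    - {"tx":0.0,"ty":-0.004,"tz":0.02,"ax":0.0,"ay":0.0,"az":0.0,"gripper":0.0}
    - {"tx":0.0,"ty":-0.004,"tz":0.045,"ax":0.0,"ay":0.0,"az":0.0,"gripper":0.0}
    - {"tx":0.0,"ty":-0.004,"tz":0.065,"ax":0.0,"ay":0.0,"az":0.0,"gripper":0.0}
    - {"tx":0.0,"ty":-0.004,"tz":0.075,"ax":0.0,"ay":0.0,"az":0.0,"gripper":0.0}
    - {"tx":0.0,"ty":-0.004,"tz":0.075,"ax":0.0,"ay":0.0,"az":0.0,"gripper":0.3}
    - {"tx":0.0,"ty":-0.004,"tz":0.075,"ax":0.0,"ay":0.0,"az":0.0,"gripper":1.0}
    - {"tx":0.0,"ty":-0.004,"tz":0.075,"ax":0.0,"ay":0.0,"az":0.0,"gripper":1.0}
    - {"tx":0.0,"ty":-0.004,"tz":0.075,"ax":0.0,"ay":0.0,"az":0.0,"gripper":1.0}
    - {"tx":0.0,"ty":-0.004,"tz":0.075,"ax":0.0,"ay":0.0,"az":0.0,"gripper":1.0}
    - {"tx":0.0,"ty":-0.004,"tz":0.075,"ax":0.0,"ay":0.0,"az":0.0,"gripper":1.0}
  grip_force: 40

```text
time_s: 4.65
eef_pos: [0.5622, 0.0382, 0.1755]
ee_rot: [0.997, -0.082, 0.0, -0.0]
contact_force: [-0.4, -0.1, -0.1]
grip_width: 0.48
```

drive_tool:
  steps:
    - {"tx":0.0,"ty":0.001,"tz":0.0,"ax":0.0,"ay":0.0,"az":0.0,"gripper":1.0}
    - {"tx":0.0,"ty":0.001,"tz":0.0,"ax":0.0,"ay":0.0,"az":0.0,"gripper":1.0}
    - {"tx":0.0,"ty":0.001,"tz":0.0,"ax":0.0,"ay":0.0,"az":0.0,"gripper":1.0}
    - {"tx":0.0,"ty":0.001,"tz":0.0,"ax":0.0,"ay":0.0,"az":0.0,"gripper":1.0}
    - {"tx":0.0,"ty":0.001,"tz":0.0,"ax":0.0,"ay":0.0,"az":0.0,"gripper":1.0}
    - {"tx":0.0,"ty":0.001,"tz":-0.003,"ax":0.0,"ay":0.0,"az":0.0,"gripper":1.0}
    - {"tx":0.0,"ty":0.001,"tz":-0.007,"ax":0.0,"ay":0.0,"az":0.0,"gripper":1.0}
    - {"tx":0.0,"ty":0.001,"tz":-0.011,"ax":0.0,"ay":0.0,"az":0.0,"gripper":1.0}
    - {"tx":0.0,"ty":0.001,"tz":-0.015,"ax":0.0,"ay":0.0,"az":0.0,"gripper":1.0}
    - {"tx":0.0,"ty":0.001,"tz":-0.015,"ax":0.0,"ay":0.0,"az":0.0,"gripper":1.0}

```text
time_s: 5.65
eef_pos: [0.5617, 0.0371, 0.1897]
ee_rot: [0.997, -0.082, -0.0, 0.0]
contact_force: [4.2, -1.0, -10.1]
grip_width: 0.374
```

```bash
python3 -c "
from h import *
s=arm.sense(); print(s['contact_force'],s['grip_width'],s['eef_pos'])
pv=np.array([.6598,.0205]); e=s['eef_pos'][:2]-pv; print(np.hypot(*e),np.degrees(np.arctan2(e[1],e[0])))
r=R.from_quat(s['ee_rot'])
# arc rows
a0=np.arctan2(e[1],e[0]); a1=np.radians(206.7); rad=np.hypot(*e)
for k in range(1,11):
  f=k/10; a=a0+(a1-a0)*f; p=np.r_[pv+rad*np.array([np.cos(a),np.sin(a)]),s['eef_pos'][2]]
  print(np.round(r.inv().apply(p-s['eef_pos']),4),round(-(a-a0),4))
"
```

```text
[  4.21577959  -0.9997397  -10.1428077 ] 0.37389920488299727 [0.5616571  0.03709873 0.1896926 ]
0.09953666434885544 170.40051207641318
[0.0002 0.0063 0.    ] -0.0634
[0.0008 0.0126 0.    ] -0.1267
[0.0017 0.0188 0.    ] -0.1901
[0.0031 0.025  0.    ] -0.2534
[0.0048 0.031  0.    ] -0.3168
[0.007 0.037 0.   ] -0.3801
[0.0095 0.0427 0.    ] -0.4435
[0.0123 0.0484 0.    ] -0.5068
[0.0156 0.0538 0.    ] -0.5702
[0.0191 0.059  0.    ] -0.6335
```

drive_tool:
  steps:
    - {"tx":0.0002,"ty":0.0063,"tz":-0.001,"ax":0.0,"ay":0.0,"az":-0.063,"gripper":1.0}
    - {"tx":0.0008,"ty":0.0126,"tz":-0.001,"ax":0.0,"ay":0.0,"az":-0.127,"gripper":1.0}
    - {"tx":0.0017,"ty":0.0188,"tz":-0.001,"ax":0.0,"ay":0.0,"az":-0.19,"gripper":1.0}
    - {"tx":0.0031,"ty":0.025,"tz":-0.001,"ax":0.0,"ay":0.0,"az":-0.253,"gripper":1.0}
    - {"tx":0.0048,"ty":0.031,"tz":-0.001,"ax":0.0,"ay":0.0,"az":-0.317,"gripper":1.0}
    - {"tx":0.007,"ty":0.037,"tz":-0.001,"ax":0.0,"ay":0.0,"az":-0.38,"gripper":1.0}
    - {"tx":0.0095,"ty":0.0427,"tz":-0.001,"ax":0.0,"ay":0.0,"az":-0.444,"gripper":1.0}
    - {"tx":0.0123,"ty":0.0484,"tz":-0.001,"ax":0.0,"ay":0.0,"az":-0.507,"gripper":1.0}
    - {"tx":0.0156,"ty":0.0538,"tz":-0.001,"ax":0.0,"ay":0.0,"az":-0.57,"gripper":1.0}
    - {"tx":0.0191,"ty":0.059,"tz":-0.001,"ax":0.0,"ay":0.0,"az":-0.634,"gripper":1.0}

```text
time_s: 6.65
eef_pos: [0.5708, -0.0239, 0.1901]
ee_rot: [0.972, 0.233, -0.0, -0.001]
contact_force: [4.5, -0.1, -10.9]
grip_width: 0.372
```

```bash
python3 -c "
from h import *
s=arm.sense(); print(s['contact_force'],s['grip_width'],s['eef_pos'])
pv=np.array([.6598,.0205]); e=s['eef_pos'][:2]-pv; print(np.hypot(*e),np.degrees(np.arctan2(e[1],e[0])))
go([.5705,-.0244,.19],26.7)
cal=arm.get_calibration('wrist'); im=arm.snapshot('wrist'); cv2.imwrite('pics/w2.png',im)
"
```

```text
[  4.450446    -0.09096726 -10.90364008] 0.37170470782333626 [ 0.5707897  -0.02393692  0.19007699]
0.09948604409970585 -153.47009241295663
shift [-0.0005  0.0003  0.0001] turn [-0.0013  0.0001  0.0053] yaw 27.0 pos [ 0.5708 -0.0239  0.1901] t 6.65 F [  4.5  -0.1 -10.9] gw 0.372
```

View pics/w2.png

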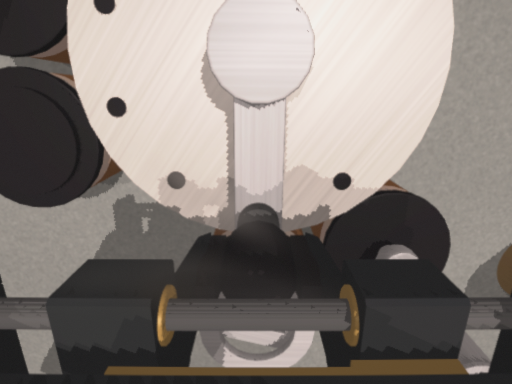

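Both neighbouring holes, (342,181) and (176,180), are symmetric about the arm (x≈260), so it is over the right hole. Next I'll lower the plunger and let go.

drive_tool:
  steps:
    - {"tx":0.0,"ty":0.0,"tz":0.004,"ax":0.0,"ay":0.0,"az":0.0,"gripper":1.0}
    - {"tx":0.0,"ty":0.0,"tz":0.009,"ax":0.0,"ay":0.0,"az":0.0,"gripper":1.0}
    - {"tx":0.0,"ty":0.0,"tz":0.013,"ax":0.0,"ay":0.0,"az":0.0,"gripper":1.0}
    - {"tx":0.0,"ty":0.0,"tz":0.014,"ax":0.0,"ay":0.0,"az":0.0,"gripper":1.0}
    - {"tx":0.0,"ty":0.0,"tz":0.014,"ax":0.0,"ay":0.0,"az":0.0,"gripper":1.0}
    - {"tx":0.0,"ty":0.0,"tz":0.014,"ax":0.0,"ay":0.0,"az":0.0,"gripper":1.0}
    - {"tx":0.0,"ty":0.0,"tz":0.014,"ax":0.0,"ay":0.0,"az":0.0,"gripper":1.0}
    - {"tx":0.0,"ty":0.0,"tz":0.014,"ax":0.0,"ay":0.0,"az":0.0,"gripper":1.0}
    - {"tx":0.0,"ty":0.0,"tz":0.014,"ax":0.0,"ay":0.0,"az":0.0,"gripper":1.0}
    - {"tx":0.0,"ty":0.0,"tz":0.014,"ax":0.0,"ay":0.0,"az":0.0,"gripper":1.0}

```text
time_s: 7.7
eef_pos: [0.5709, -0.0241, 0.177]
ee_rot: [0.973, 0.233, 0.0, -0.0]
contact_force: [4.4, -1.9, -6.6]
grip_width: 0.368
```

drive_tool:
  steps:
    - {"tx":0.0,"ty":0.0,"tz":0.001,"ax":0.0,"ay":0.0,"az":0.0,"gripper":0.0}
    - {"tx":0.0,"ty":0.0,"tz":0.001,"ax":0.0,"ay":0.0,"az":0.0,"gripper":0.0}
    - {"tx":0.0,"ty":0.0,"tz":0.001,"ax":0.0,"ay":0.0,"az":0.0,"gripper":0.0}
    - {"tx":0.0,"ty":0.0,"tz":0.001,"ax":0.0,"ay":0.0,"az":0.0,"gripper":0.0}
    - {"tx":0.0,"ty":0.0,"tz":0.001,"ax":0.0,"ay":0.0,"az":0.0,"gripper":0.0}
    - {"tx":0.0,"ty":0.0,"tz":0.001,"ax":0.0,"ay":0.0,"az":0.0,"gripper":0.0}
    - {"tx":0.0,"ty":0.0,"tz":-0.02,"ax":0.0,"ay":0.0,"az":0.0,"gripper":0.0}
    - {"tx":0.0,"ty":0.0,"tz":-0.05,"ax":0.0,"ay":0.0,"az":0.0,"gripper":0.0}
    - {"tx":-0.05,"ty":0.0,"tz":-0.1,"ax":0.0,"ay":0.0,"az":0.0,"gripper":0.0}
    - {"tx":-0.1,"ty":0.0,"tz":-0.1,"ax":0.0,"ay":0.0,"az":0.0,"gripper":0.0}

```text
time_s: 8.7
eef_pos: [0.4984, -0.0624, 0.2776]
ee_rot: [0.972, 0.234, 0.003, 0.001]
contact_force: [0.6, -1.4, 0.3]
grip_width: 1.002
```

```bash
python3 -c "
from h import *
go([.5705,-.0244,.19],26.7)
for c in ('wrist','side','top'):
  cal,im=spots(c,['knob','eye','slot']); cv2.imwrite('pics/%s3.png'%c,im)
a=cv2.imread('pics/wrist3.png'); b=cv2.imread('pics/side3.png')[140:260,180:340]
cv2.imwrite('pics/c3.png',np.vstack([cv2.resize(a,(420,315)),cv2.resize(b,(360,270),interpolation=2)]) if 0 else np.hstack([cv2.resize(a,(420,315)),cv2.resize(b,(380,285),interpolation=2)[np.r_[0:285,[0]*30]]]))
"
```

```text
shift [ 0.0811 -0.0014  0.088 ] turn [ 0.0039 -0.0054  0.006 ] yaw 27.04 pos [ 0.4984 -0.0624  0.2776] t 8.7 F [ 0.6 -1.4  0.3] gw 1.002
wrist knob 0.75 [ 0.5675 -0.026   0.1903] [[256.  92.]]
wrist slot 0.66 [ 0.4899 -0.0658  0.1351] [[256. 188.]]
wrist slot 0.55 [ 0.4866 -0.3119  0.0933] [[437. 269.]]
side knob 0.67 [ 0.5745 -0.0249  0.1866] [[255. 172.]]
side eye 0.7 [ 0.4912 -0.0611  0.1505] [[284. 177.]]
side slot 0.95 [ 0.4957 -0.0618  0.1375] [[282. 179.]]
top knob 0.26 [ 0.6623  0.0215 -0.0014] [[256. 157.]]
top eye 0.72 [ 0.4918 -0.0664  0.1487] [[286. 205.]]
top slot 0.79 [ 0.4932 -0.0673  0.1385] [[286. 205.]]
```

View pics/c3.png

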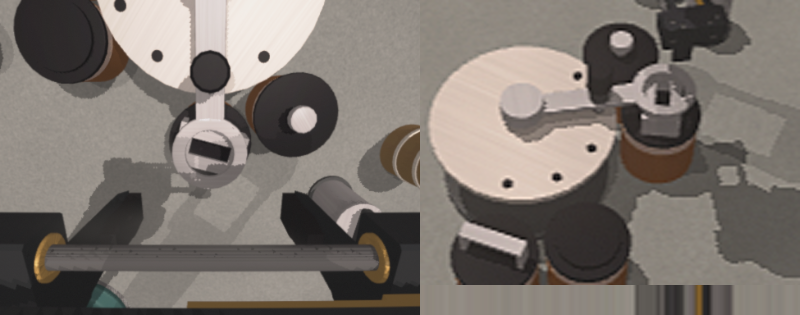

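```bash
python3 -c "
from h import *
cal=arm.get_calibration('wrist'); im=cv2.imread('pics/wrist3.png')
print('knobtop proj',px(cal,[[.5705,-.0244,.208],[.5705,-.0244,.218],[.5705,-.0244,.172]]))
print('eye proj',px(cal,[[.4946,-.0627,.152]]))
g=cv2.cvtColor(im,6); 
m=(g<70).astype(np.uint8); n,l,st,ct=cv2.connectedComponentsWithStats(m)
for i in range(1,n):
  if 60<st[i,4]<6000 and st[i,1]<230: print(i,st[i],ct[i])
  if 190<ct[i][1]-0+5 and 0: pass
v=l[185,256]; print('slot comp',v,g[170:205:4,235:285:6])
c=im[130:245,195:315]; cv2.imwrite('pics/slot.png',cv2.resize(c,None,fx=5,fy=5,interpolation=2))
"
```

```text
knobtop proj [[258.32467756  81.84119767]
 [258.34211774  81.16380565]
 [258.27375105  83.81931883]]
eye proj [[257.91021319 185.95989141]]
2 [140   0  13  13 144] [146.09722222   5.83333333]
3 [107  47  50  53 907] [137.70893054  79.08379272]
4 [186  62  12  13 118] [191.10169492  67.72881356]
5 [ 232   62   48   52 1945] [255.54395887  87.26169666]
6 [316  63  12  12 115] [321.31304348  68.64347826]
8 [206 125  32  59 529] [220.82041588 148.58601134]
9 [231 169  51  29 849] [255.72791519 182.73380448]
32 [239 207  26   7  86] [250.94186047 210.30232558]
slot comp 9 [[ 40  65 188 202 200 197 195 107 178]
 [ 40  39  36  42 109 169 171 126 163]
 [ 41  39  39  39  39  35  56 126 112]
 [ 41  39  39  40  39  39  27  25 101]
 [ 58  42  39  40  38  39  27  28 100]
 [169 163  90  44  39  38  25  27  99]
 [170 188 169 165 117  64  27  47 100]
 [165 188 170 170 168 168 144 123 138]
 [165 174 164 128 103 103 102 102 108]]
```

View pics/slot.png

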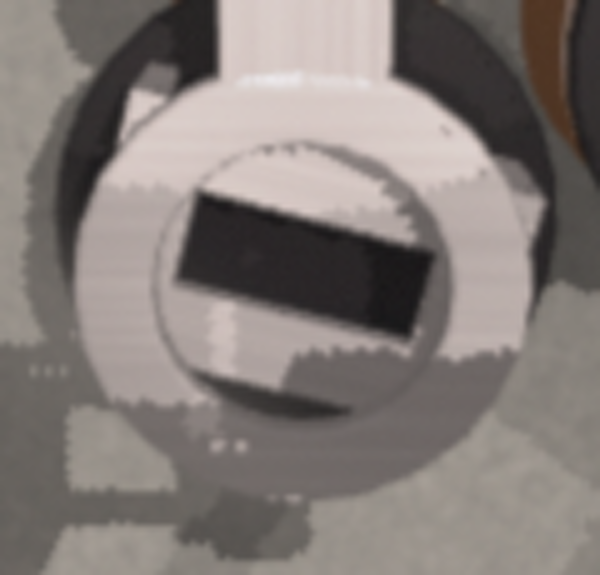

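```bash
python3 -c "
from h import *
go([.4846,-.311,.25],26)
cal=arm.get_calibration('wrist'); im=arm.snapshot('wrist'); cv2.imwrite('pics/wrist4.png',im)
g=cv2.cvtColor(im,6); m=(g<70).astype(np.uint8); n,l,st,ct=cv2.connectedComponentsWithStats(m)
for i in range(1,n):
  if 60<st[i,4]<3000 and st[i,1]<230: 
    print(i,st[i],ct[i])
    if 500<st[i,4]<1200 and 225<ct[i][0]<290:
      c=max(cv2.findContours((l==i).astype(np.uint8),0,1)[0],key=cv2.contourArea); b=cv2.boxPoints(cv2.minAreaRect(c)); P=np.array([ray(cal,u,.136) for u in b]); print(b,P.mean(0)); 
      for k in range(4): d=P[(k+1)%4]-P[k]; print(np.hypot(*d[:2]),np.degrees(np.arctan2(d[1],d[0])))
print('knobtop',px(cal,[[.5705,-.0244,.208],[.4946,-.0627,.152]]))
s=arm.spot_point('knob','wrist'); print(w(cal,s[0]['xyz']))
s=arm.spot_point('slot','wrist'); print([w(cal,q['xyz']) for q in s])
for c in arm.cut_out('key','wrist')[:2]: 
  b=c['region']; print('key',c['score'],b.sum(),np.argwhere(b).mean(0))
"
```

```text
shift [-0.1232  0.2169  0.0226] turn [-0.001   0.0011  0.0166] yaw 26.95 pos [ 0.4962 -0.0619  0.2726] t 9.3 F [-0.4  0.8 -0.2] gw 1.004
2 [140   0  13   9  94] [146.06382979   3.27659574]
3 [105  44  52  53 940] [137.89468085  76.04042553]
4 [ 234   57   49   54 2064] [258.08430233  83.51792636]
5 [186  58  13  13 128] [192.046875   64.0078125]
6 [320  59  12  13 124] [325.29032258  64.76612903]
8 [208 123  32  59 548] [222.45437956 146.76459854]
9 [233 167  52  29 880] [258.00340909 181.42840909]
[[231.94121 184.2353 ]
 [236.35297 166.58824]
 [284.35297 178.58824]
 [279.94122 196.2353 ]] [ 0.4944783  -0.06313436  0.136     ]
0.01748483080402101 12.100367057051805
0.045972592181824874 -77.42977400238772
0.01770512152915819 -165.27047770105324
0.04678353214510255 102.31511178939736
38 [239 205  28   8  98] [252.44897959 209.32653061]
knobtop [[258.32467756  81.84119767]
 [257.91021319 185.95989141]]
[ 0.56707381 -0.02439381  0.18942857]
[array([ 0.49130845, -0.06378294,  0.13619514])]
key 0.77 1145 [264.53537118 433.75895197]
```

drive_tool:
  steps:
    - {"tx":-0.123,"ty":0.217,"tz":0.022,"ax":0.0,"ay":0.0,"az":0.017,"gripper":0.0}
    - {"tx":-0.123,"ty":0.217,"tz":0.022,"ax":0.0,"ay":0.0,"az":0.017,"gripper":0.0}
    - {"tx":-0.123,"ty":0.217,"tz":0.022,"ax":0.0,"ay":0.0,"az":0.017,"gripper":0.0}
    - {"tx":-0.123,"ty":0.217,"tz":0.022,"ax":0.0,"ay":0.0,"az":0.017,"gripper":0.0}
    - {"tx":-0.123,"ty":0.217,"tz":0.022,"ax":0.0,"ay":0.0,"az":0.017,"gripper":0.0}
    - {"tx":-0.123,"ty":0.217,"tz":0.022,"ax":0.0,"ay":0.0,"az":0.017,"gripper":0.0}
    - {"tx":-0.123,"ty":0.217,"tz":0.022,"ax":0.0,"ay":0.0,"az":0.017,"gripper":0.0}
    - {"tx":-0.123,"ty":0.217,"tz":0.022,"ax":0.0,"ay":0.0,"az":0.017,"gripper":0.0}
    - {"tx":-0.123,"ty":0.217,"tz":0.022,"ax":0.0,"ay":0.0,"az":0.017,"gripper":0.0}
    - {"tx":-0.123,"ty":0.217,"tz":0.022,"ax":0.0,"ay":0.0,"az":0.017,"gripper":0.0}

```text
time_s: 10.5
eef_pos: [0.4849, -0.3101, 0.2518]
ee_rot: [0.974, 0.225, 0.0, 0.0]
contact_force: [0.1, -0.1, 0.2]
grip_width: 1.001
```

```bash
python3 -c "
from h import *
arm.snapshot('wrist')
go([.4846,-.311,.25],26)
cal,im=spots('wrist',['key','holder']); cv2.imwrite('pics/w5.png',im); np.save('cal5.npy',cal,allow_pickle=True)
c=im[80:380,130:430]; cv2.imwrite('pics/w5c.png',cv2.resize(c,None,fx=2,fy=2,interpolation=2))
print(px(cal,[[.4846,-.311,.143],[.4846,-.311,.101]]))
"
```

```text
shift [-0.0006  0.0006  0.0018] turn [ 0.0005 -0.0004  0.0008] yaw 26.05 pos [ 0.4849 -0.3102  0.2518] t 10.55 F [0.6 0.5 0.2] gw 0.999
wrist key 0.86 [ 0.4839 -0.3128  0.0946] [[260. 176.]]
[[258.35099558 188.66050575]
 [258.24358907 176.43107571]]
```

View pics/w5c.png

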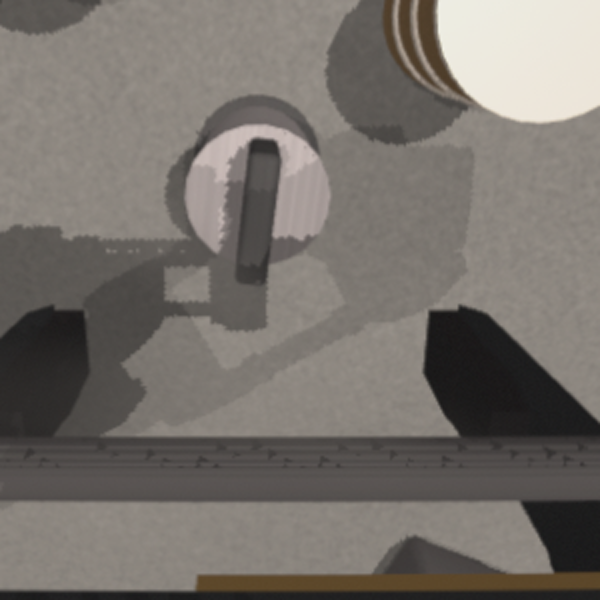

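The key's collar is centred at about (259,176). Its grip's top edge runs from about (262,157) to (256,220), a few degrees off the tool's x.

```bash
python3 -c "
from h import *
cal=np.load('cal5.npy',allow_pickle=True).item()
f=lambda x,y:(130+x/2,80+y/2)
A=ray(cal,f(264.5,153),.143);B=ray(cal,f(252,281),.143);d=A-B
print(A,B,(A+B)/2,np.hypot(*d[:2]),np.degrees(np.arctan2(d[1],d[0])))
print(ray(cal,f(258,194),.101), ray(cal,f(258,194),.101)+0)
psi=np.degrees(np.arctan2(d[1],d[0]));c=ray(cal,f(258,194),.101)
go([*c[:2],.105],psi)
"
```

```text
[ 0.51079824 -0.30174887  0.143     ] [ 0.45754776 -0.32194644  0.143     ] [ 0.484173   -0.31184765  0.143     ] 0.05695222369719498 20.771418186996332
[ 0.48440969 -0.31191652  0.101     ] [ 0.48440969 -0.31191652  0.101     ]
shift [-0.0008  0.0009  0.1466] turn [ 0.0003 -0.0002  0.0913] yaw 26.0 pos [ 0.4847 -0.3108  0.2516] t 10.7 F [-0.6 -0.3  0.3] gw 1.0
```

drive_tool:
  steps:
    - {"tx":-0.001,"ty":0.001,"tz":0.04,"ax":0.0,"ay":0.0,"az":0.091,"gripper":0.3}
    - {"tx":-0.001,"ty":0.001,"tz":0.08,"ax":0.0,"ay":0.0,"az":0.091,"gripper":0.4}
    - {"tx":-0.001,"ty":0.001,"tz":0.115,"ax":0.0,"ay":0.0,"az":0.091,"gripper":0.5}
    - {"tx":-0.001,"ty":0.001,"tz":0.135,"ax":0.0,"ay":0.0,"az":0.091,"gripper":0.5}
    - {"tx":-0.001,"ty":0.001,"tz":0.1445,"ax":0.0,"ay":0.0,"az":0.091,"gripper":0.5}
    - {"tx":-0.001,"ty":0.001,"tz":0.1445,"ax":0.0,"ay":0.0,"az":0.091,"gripper":0.5}
    - {"tx":-0.001,"ty":0.001,"tz":0.1445,"ax":0.0,"ay":0.0,"az":0.091,"gripper":0.5}
    - {"tx":-0.001,"ty":0.001,"tz":0.1445,"ax":0.0,"ay":0.0,"az":0.091,"gripper":0.6}
    - {"tx":-0.001,"ty":0.001,"tz":0.1445,"ax":0.0,"ay":0.0,"az":0.091,"gripper":0.7}
    - {"tx":-0.001,"ty":0.001,"tz":0.1445,"ax":0.0,"ay":0.0,"az":0.091,"gripper":0.8}
  grip_force: 30

```text
time_s: 11.7
eef_pos: [0.4846, -0.3132, 0.1081]
ee_rot: [0.984, 0.18, 0.001, 0.001]
contact_force: [-0.2, -0.5, -0.2]
grip_width: 0.249
```

drive_tool:
  steps:
    - {"tx":0.0,"ty":0.0,"tz":0.0,"ax":0.0,"ay":0.0,"az":0.0,"gripper":1.0}
    - {"tx":0.0,"ty":0.0,"tz":0.0,"ax":0.0,"ay":0.0,"az":0.0,"gripper":1.0}
    - {"tx":0.0,"ty":0.0,"tz":0.0,"ax":0.0,"ay":0.0,"az":0.0,"gripper":1.0}
    - {"tx":0.0,"ty":0.0,"tz":0.0,"ax":0.0,"ay":0.0,"az":0.0,"gripper":1.0}
    - {"tx":0.0,"ty":0.0,"tz":0.0,"ax":0.0,"ay":0.0,"az":0.0,"gripper":1.0}
    - {"tx":0.0,"ty":0.0,"tz":0.0,"ax":0.0,"ay":0.0,"az":0.0,"gripper":1.0}
    - {"tx":0.0,"ty":0.0,"tz":0.0,"ax":0.0,"ay":0.0,"az":0.0,"gripper":1.0}
    - {"tx":0.0,"ty":0.0,"tz":0.0,"ax":0.0,"ay":0.0,"az":0.0,"gripper":1.0}
    - {"tx":0.0,"ty":0.0,"tz":0.0,"ax":0.0,"ay":0.0,"az":0.0,"gripper":1.0}
    - {"tx":0.0,"ty":0.0,"tz":0.0,"ax":0.0,"ay":0.0,"az":0.0,"gripper":1.0}
  grip_force: 40

```text
time_s: 12.7
eef_pos: [0.4842, -0.3126, 0.1076]
ee_rot: [0.984, 0.18, 0.0, -0.0]
contact_force: [-1.7, 1.5, 5.1]
grip_width: 0.152
```

```bash
python3 -c "
from h import *
go([.4845,-.3119,.23],102.4)"
```

```text
shift [ 0.0006 -0.0006 -0.1224] turn [ 2.0000e-04 -3.0000e-04 -1.4254e+00] yaw 20.73 pos [ 0.4842 -0.3126  0.1076] t 12.7 F [-1.7  1.5  5.1] gw 0.152
```

drive_tool:
  steps:
    - {"tx":0.0,"ty":0.0,"tz":-0.005,"ax":0.0,"ay":0.0,"az":0.0,"gripper":1.0}
    - {"tx":0.0,"ty":0.0,"tz":-0.015,"ax":0.0,"ay":0.0,"az":0.0,"gripper":1.0}
    - {"tx":0.0,"ty":0.0,"tz":-0.03,"ax":0.0,"ay":0.0,"az":0.0,"gripper":1.0}
    - {"tx":0.0,"ty":0.0,"tz":-0.05,"ax":0.0,"ay":0.0,"az":0.0,"gripper":1.0}
    - {"tx":0.0,"ty":0.0,"tz":-0.07,"ax":0.0,"ay":0.0,"az":0.0,"gripper":1.0}
    - {"tx":0.0,"ty":0.0,"tz":-0.09,"ax":0.0,"ay":0.0,"az":0.0,"gripper":1.0}
    - {"tx":0.0,"ty":0.0,"tz":-0.11,"ax":0.0,"ay":0.0,"az":0.0,"gripper":1.0}
    - {"tx":0.0,"ty":0.0,"tz":-0.12,"ax":0.0,"ay":0.0,"az":0.0,"gripper":1.0}
    - {"tx":0.0,"ty":0.0,"tz":-0.125,"ax":0.0,"ay":0.0,"az":0.0,"gripper":1.0}
    - {"tx":0.0,"ty":0.0,"tz":-0.125,"ax":0.0,"ay":0.0,"az":0.0,"gripper":1.0}

```text
time_s: 13.7
eef_pos: [0.4842, -0.313, 0.2327]
ee_rot: [0.984, 0.18, 0.0, 0.0]
contact_force: [-0.7, -1.0, -2.9]
grip_width: 0.153
```

```bash
python3 -c "
from h import *
cal=arm.get_calibration('wrist');im=arm.snapshot('wrist');cv2.imwrite('pics/w6.png',im)
go([.4945,-.0631,.232],102.4)
s=arm.spot_point('key','wrist'); print([(q['score'],w(cal,q['xyz'])) for q in s])"
```

```text
shift [ 0.0983 -0.2296 -0.0003] turn [-4.0000e-04 -0.0000e+00 -1.4254e+00] yaw 20.73 pos [ 0.4838 -0.3126  0.2316] t 13.75 F [-0.3  0.5 -2.3] gw 0.159
[(0.81, array([ 0.48430226, -0.31423124,  0.22068061]))]
```

View pics/w6.png

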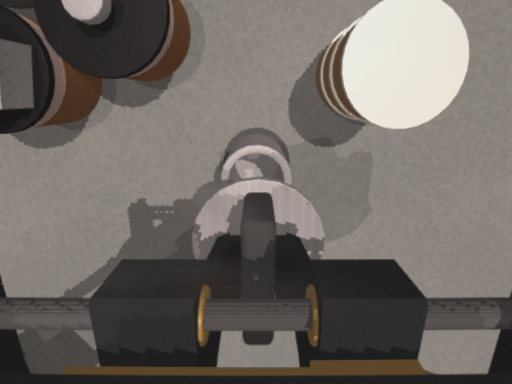

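The key is held, its grip along the tool's x. The collar spans x 193–325 with its top edge at y≈180, so it is centred at about (259,246).

```bash
python3 -c "
from h import *
cal=arm.get_calibration('wrist'); s=arm.sense(); r=R.from_quat(s['ee_rot'])
im=cv2.imread('pics/w6.png')
# collar top rim: project circle for offsets along tool x
for dx in (-.003,0,.003):
  th=np.array([0,np.pi/2,-np.pi/2])
  C=s['eef_pos']+r.apply([[dx+.036*np.cos(t),.036*np.sin(t),.0065] for t in th]); print(dx,np.round(px(cal,C),1).tolist())
g=r.apply([[x,y,-.0295-0.0] for x in (.03,) for y in (-.007,.007)])+s['eef_pos']; print(px(cal,g))
"
```

```text
-0.003 [[257.4, 182.5], [324.2, 246.9], [190.6, 247.0]]
0 [[257.4, 176.8], [324.5, 241.9], [190.3, 241.9]]
0.003 [[257.4, 170.9], [324.9, 236.8], [189.9, 236.8]]
[[239.66985516 213.96764815]
 [274.9227357  213.96152164]]
```

drive_tool:
  steps:
    - {"tx":0.098,"ty":-0.23,"tz":0.0,"ax":0.0,"ay":0.0,"az":-0.14,"gripper":1.0}
    - {"tx":0.098,"ty":-0.23,"tz":0.0,"ax":0.0,"ay":0.0,"az":-0.28,"gripper":1.0}
    - {"tx":0.098,"ty":-0.23,"tz":0.0,"ax":0.0,"ay":0.0,"az":-0.42,"gripper":1.0}
    - {"tx":0.098,"ty":-0.23,"tz":0.0,"ax":0.0,"ay":0.0,"az":-0.56,"gripper":1.0}
    - {"tx":0.098,"ty":-0.23,"tz":0.0,"ax":0.0,"ay":0.0,"az":-0.7,"gripper":1.0}
    - {"tx":0.098,"ty":-0.23,"tz":0.0,"ax":0.0,"ay":0.0,"az":-0.84,"gripper":1.0}
    - {"tx":0.098,"ty":-0.23,"tz":0.0,"ax":0.0,"ay":0.0,"az":-0.98,"gripper":1.0}
    - {"tx":0.098,"ty":-0.23,"tz":0.0,"ax":0.0,"ay":0.0,"az":-1.12,"gripper":1.0}
    - {"tx":0.098,"ty":-0.23,"tz":0.0,"ax":0.0,"ay":0.0,"az":-1.26,"gripper":1.0}
    - {"tx":0.098,"ty":-0.23,"tz":0.0,"ax":0.0,"ay":0.0,"az":-1.4,"gripper":1.0}

```text
time_s: 14.8
eef_pos: [0.4934, -0.0626, 0.2304]
ee_rot: [0.634, 0.773, -0.001, -0.001]
contact_force: [-0.1, -0.3, -1.7]
grip_width: 0.153
```

```bash
python3 -c "
from h import *
arm.snapshot('wrist');go([.4945,-.0631,.21],102.4)
cal=arm.get_calibration('wrist');im=arm.snapshot('wrist');cv2.imwrite('pics/w7.png',im)
"
```

```text
shift [-0.0006  0.0011  0.0204] turn [-0.0025 -0.001  -0.0143] yaw 101.58 pos [ 0.4934 -0.0627  0.2304] t 14.85 F [-0.2 -0.  -0.8] gw 0.155
```

drive_tool:
  steps:
    - {"tx":0.001,"ty":0.001,"tz":0.0,"ax":0.0,"ay":0.0,"az":-0.014,"gripper":1.0}
    - {"tx":0.001,"ty":0.001,"tz":0.01,"ax":0.0,"ay":0.0,"az":-0.014,"gripper":1.0}
    - {"tx":0.001,"ty":0.001,"tz":0.02,"ax":0.0,"ay":0.0,"az":-0.014,"gripper":1.0}
    - {"tx":0.001,"ty":0.001,"tz":0.028,"ax":0.0,"ay":0.0,"az":-0.014,"gripper":1.0}
    - {"tx":0.001,"ty":0.001,"tz":0.034,"ax":0.0,"ay":0.0,"az":-0.014,"gripper":1.0}
    - {"tx":0.001,"ty":0.001,"tz":0.038,"ax":0.0,"ay":0.0,"az":-0.014,"gripper":1.0}
    - {"tx":0.001,"ty":0.001,"tz":0.041,"ax":0.0,"ay":0.0,"az":-0.014,"gripper":1.0}
    - {"tx":0.001,"ty":0.001,"tz":0.044,"ax":0.0,"ay":0.0,"az":-0.014,"gripper":1.0}
    - {"tx":0.001,"ty":0.001,"tz":0.046,"ax":0.0,"ay":0.0,"az":-0.014,"gripper":1.0}
    - {"tx":0.001,"ty":0.001,"tz":0.046,"ax":0.0,"ay":0.0,"az":-0.014,"gripper":1.0}

```text
time_s: 15.9
eef_pos: [0.495, -0.0617, 0.1858]
ee_rot: [0.631, 0.776, -0.0, -0.0]
contact_force: [-0.4, -0.3, -2.0]
grip_width: 0.155
```

```bash
python3 -c "
from h import *
go([.4942,-.0616,.1646],102.4)
cal=arm.get_calibration('wrist');im=arm.snapshot('wrist');cv2.imwrite('pics/w8.png',im)
im=arm.snapshot('side');cv2.imwrite('pics/s8.png',im)
"
```

```text
shift [ 0.0003 -0.0008  0.0212] turn [-0.0001 -0.0001 -0.0115] yaw 101.74 pos [ 0.495  -0.0617  0.1858] t 15.9 F [-0.4 -0.3 -2. ] gw 0.155
```

drive_tool:
  steps:
    - {"tx":0.0,"ty":-0.001,"tz":0.003,"ax":0.0,"ay":0.0,"az":-0.011,"gripper":1.0}
    - {"tx":0.0,"ty":-0.001,"tz":0.006,"ax":0.0,"ay":0.0,"az":-0.011,"gripper":1.0}
    - {"tx":0.0,"ty":-0.001,"tz":0.009,"ax":0.0,"ay":0.0,"az":-0.011,"gripper":1.0}
    - {"tx":0.0,"ty":-0.001,"tz":0.012,"ax":0.0,"ay":0.0,"az":-0.011,"gripper":1.0}
    - {"tx":0.0,"ty":-0.001,"tz":0.015,"ax":0.0,"ay":0.0,"az":-0.011,"gripper":1.0}
    - {"tx":0.0,"ty":-0.001,"tz":0.017,"ax":0.0,"ay":0.0,"az":-0.011,"gripper":1.0}
    - {"tx":0.0,"ty":-0.001,"tz":0.019,"ax":0.0,"ay":0.0,"az":-0.011,"gripper":1.0}
    - {"tx":0.0,"ty":-0.001,"tz":0.02,"ax":0.0,"ay":0.0,"az":-0.011,"gripper":1.0}
    - {"tx":0.0,"ty":-0.001,"tz":0.02,"ax":0.0,"ay":0.0,"az":-0.011,"gripper":1.0}
    - {"tx":0.0,"ty":-0.001,"tz":0.02,"ax":0.0,"ay":0.0,"az":-0.011,"gripper":1.0}

```text
time_s: 17.0
eef_pos: [0.4941, -0.062, 0.166]
ee_rot: [0.627, 0.779, 0.0, 0.0]
contact_force: [0.7, -0.5, -1.8]
grip_width: 0.151
```

```bash
python3 -c "
from h import *
go([.4942,-.0616,.1646],102.4)
"
```

```text
shift [0.0004 0.0001 0.0014] turn [ 0.0001  0.     -0.0005] yaw 102.37 pos [ 0.4941 -0.062   0.166 ] t 17.0 F [ 0.7 -0.5 -1.8] gw 0.151
```

Nothing is touching yet. I'll go down the last millimetre or two until the collar bears.

drive_tool:
  steps:
    - {"tx":0.0,"ty":0.0,"tz":0.0005,"ax":0.0,"ay":0.0,"az":0.0,"gripper":1.0}
    - {"tx":0.0,"ty":0.0,"tz":0.001,"ax":0.0,"ay":0.0,"az":0.0,"gripper":1.0}
    - {"tx":0.0,"ty":0.0,"tz":0.0015,"ax":0.0,"ay":0.0,"az":0.0,"gripper":1.0}
    - {"tx":0.0,"ty":0.0,"tz":0.002,"ax":0.0,"ay":0.0,"az":0.0,"gripper":1.0}
    - {"tx":0.0,"ty":0.0,"tz":0.002,"ax":0.0,"ay":0.0,"az":0.0,"gripper":1.0}
    - {"tx":0.0,"ty":0.0,"tz":0.002,"ax":0.0,"ay":0.0,"az":0.0,"gripper":1.0}
    - {"tx":0.0,"ty":0.0,"tz":0.002,"ax":0.0,"ay":0.0,"az":0.0,"gripper":1.0}
    - {"tx":0.0,"ty":0.0,"tz":0.002,"ax":0.0,"ay":0.0,"az":0.0,"gripper":1.0}
    - {"tx":0.0,"ty":0.0,"tz":0.002,"ax":0.0,"ay":0.0,"az":0.0,"gripper":1.0}
    - {"tx":0.0,"ty":0.0,"tz":0.002,"ax":0.0,"ay":0.0,"az":0.0,"gripper":1.0}

```text
time_s: 18.0
eef_pos: [0.4942, -0.0621, 0.1645]
ee_rot: [0.627, 0.779, 0.0, 0.0]
contact_force: [-2.3, -0.6, 4.6]
grip_width: 0.158
```

drive_tool:
  steps:
    - {"tx":0.0,"ty":0.0,"tz":-0.0005,"ax":0.0,"ay":0.0,"az":0.08,"gripper":1.0}
    - {"tx":0.0,"ty":0.0003,"tz":-0.0005,"ax":0.0,"ay":0.0,"az":0.16,"gripper":1.0}
    - {"tx":0.0,"ty":0.0004,"tz":-0.0005,"ax":0.0,"ay":0.0,"az":0.24,"gripper":1.0}
    - {"tx":-0.0001,"ty":0.0005,"tz":-0.0005,"ax":0.0,"ay":0.0,"az":0.32,"gripper":1.0}
    - {"tx":-0.0001,"ty":0.0006,"tz":-0.0005,"ax":0.0,"ay":0.0,"az":0.4,"gripper":1.0}
    - {"tx":-0.0002,"ty":0.0007,"tz":-0.0005,"ax":0.0,"ay":0.0,"az":0.48,"gripper":1.0}
    - {"tx":-0.0002,"ty":0.0008,"tz":-0.0005,"ax":0.0,"ay":0.0,"az":0.56,"gripper":1.0}
    - {"tx":-0.0003,"ty":0.0009,"tz":-0.0005,"ax":0.0,"ay":0.0,"az":0.64,"gripper":1.0}
    - {"tx":-0.0004,"ty":0.001,"tz":-0.0005,"ax":0.0,"ay":0.0,"az":0.72,"gripper":1.0}
    - {"tx":-0.0005,"ty":0.001,"tz":-0.0005,"ax":0.0,"ay":0.0,"az":0.8,"gripper":1.0}

```text
time_s: 19.0
eef_pos: [0.4956, -0.0623, 0.1645]
ee_rot: [0.881, 0.472, 0.0, 0.0]
contact_force: [-0.9, 0.0, 2.3]
grip_width: 0.157
```

```bash
python3 -c "
from h import *
go([.496,-.0630,.1646],12.4); print(arm.sense()['moment'])
"
```

```text
shift [-0.0004  0.0007 -0.0001] turn [ 6.000e-04 -9.000e-04  7.672e-01] yaw 56.36 pos [ 0.4956 -0.0623  0.1645] t 19.0 F [-0.9  0.   2.3] gw 0.157
[-0.03174696  0.11612122  0.07789313]
```

drive_tool:
  steps:
    - {"tx":0.0,"ty":0.0,"tz":0.0,"ax":0.0,"ay":0.0,"az":0.09,"gripper":1.0}
    - {"tx":0.0,"ty":0.0,"tz":0.0,"ax":0.0,"ay":0.0,"az":0.18,"gripper":1.0}
    - {"tx":-0.0001,"ty":0.0,"tz":0.0,"ax":0.0,"ay":0.0,"az":0.27,"gripper":1.0}
    - {"tx":-0.0002,"ty":0.0001,"tz":0.0,"ax":0.0,"ay":0.0,"az":0.36,"gripper":1.0}
    - {"tx":-0.0003,"ty":0.0002,"tz":0.0,"ax":0.0,"ay":0.0,"az":0.45,"gripper":1.0}
    - {"tx":-0.0003,"ty":0.0003,"tz":0.0,"ax":0.0,"ay":0.0,"az":0.54,"gripper":1.0}
    - {"tx":-0.0004,"ty":0.0004,"tz":0.0,"ax":0.0,"ay":0.0,"az":0.63,"gripper":1.0}
    - {"tx":-0.0004,"ty":0.0005,"tz":0.0,"ax":0.0,"ay":0.0,"az":0.72,"gripper":1.0}
    - {"tx":-0.0004,"ty":0.0005,"tz":0.0,"ax":0.0,"ay":0.0,"az":0.77,"gripper":1.0}
    - {"tx":-0.0004,"ty":0.0005,"tz":0.0,"ax":0.0,"ay":0.0,"az":0.77,"gripper":1.0}

```text
time_s: 20.0
eef_pos: [0.496, -0.0628, 0.1645]
ee_rot: [0.994, 0.108, 0.001, 0.0]
contact_force: [0.1, 0.8, 1.6]
grip_width: 0.156
```

```bash
python3 -c "
from h import *
arm.snapshot('side')
go([.496,-.0630,.1646],12.4); print(arm.sense()['moment'])
cal=arm.get_calibration('wrist');im=arm.snapshot('wrist');cv2.imwrite('pics/w9.png',im)
"
```

```text
shift [ 0.      0.0002 -0.0001] turn [ 0.0002 -0.0014  0.0012] yaw 12.47 pos [ 0.496  -0.0628  0.1645] t 20.05 F [0.9 0.4 1.3] gw 0.158
[ 0.160164   -0.06960474 -0.04712934]
```

View pics/w9.png

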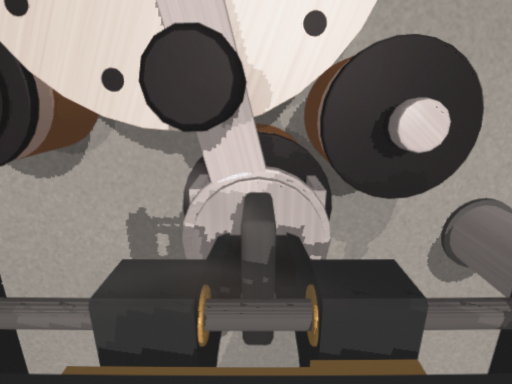

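The key turned with the gripper and its collar sits concentric on the ring (around 258,235). Now I'll release it and rise.

drive_tool:
  steps:
    - {"tx":0.0,"ty":0.0,"tz":0.0,"ax":0.0,"ay":0.0,"az":0.0,"gripper":0.8}
    - {"tx":0.0,"ty":0.0,"tz":0.0,"ax":0.0,"ay":0.0,"az":0.0,"gripper":0.7}
    - {"tx":0.0,"ty":0.0,"tz":0.0,"ax":0.0,"ay":0.0,"az":0.0,"gripper":0.5}
    - {"tx":0.0,"ty":0.0,"tz":0.0,"ax":0.0,"ay":0.0,"az":0.0,"gripper":0.5}
    - {"tx":0.0,"ty":0.0,"tz":0.0,"ax":0.0,"ay":0.0,"az":0.0,"gripper":0.5}
    - {"tx":0.0,"ty":0.0,"tz":0.0,"ax":0.0,"ay":0.0,"az":0.0,"gripper":0.5}
    - {"tx":0.0,"ty":0.0,"tz":-0.02,"ax":0.0,"ay":0.0,"az":0.0,"gripper":0.5}
    - {"tx":0.0,"ty":0.0,"tz":-0.05,"ax":0.0,"ay":0.0,"az":0.0,"gripper":0.5}
    - {"tx":0.0,"ty":0.0,"tz":-0.09,"ax":0.0,"ay":0.0,"az":0.0,"gripper":0.5}
    - {"tx":0.0,"ty":0.0,"tz":-0.11,"ax":0.0,"ay":0.0,"az":0.0,"gripper":0.5}

```text
time_s: 21.1
eef_pos: [0.4967, -0.0631, 0.278]
ee_rot: [0.994, 0.108, 0.002, 0.001]
contact_force: [-0.0, 0.1, 0.8]
grip_width: 0.502
```

```bash
python3 -c "
from h import *
arm.snapshot('top');arm.snapshot('top')
go([.496,-.0630,.1646],12.4)
cal,im=spots('wrist',['key','knob','eye']); im0=im
cal2,im2=spots('side',['key','knob','bowl','jar','deli_stack'])
print('collar exp',px(cal,[[.4945+.036*np.cos(t),-.0631+.036*np.sin(t),.158] for t in np.arange(4)*np.pi/2]).round(0).tolist())
cv2.imwrite('pics/c10.png',np.hstack([cv2.resize(im0,(400,300)),cv2.resize(im2[125:245,200:360],(400,300),interpolation=2)]))
"
```

```text
shift [-0.0024 -0.001   0.1139] turn [ 0.0029 -0.0071  0.0004] yaw 12.43 pos [ 0.4977 -0.0633  0.2785] t 21.2 F [ 1.4 -0.   1.2] gw 0.497
wrist key 0.61 [ 0.4869 -0.3112  0.0012] [[424. 199.]]
wrist knob 0.78 [ 0.566  -0.0255  0.1874] [[226.  97.]]
side key 0.85 [ 0.4974 -0.0574  0.1516] [[281. 177.]]
side key 0.59 [ 0.4833 -0.3067 -0.0046] [[300. 152.]]
side knob 0.59 [ 0.5759 -0.0194  0.1896] [[254. 172.]]
side bowl 0.79 [ 0.4548  0.3174 -0.0034] [[258. 312.]]
side jar 0.88 [0.6357 0.3945 0.001 ] [[189. 318.]]
side deli_stack 0.85 [ 0.6165 -0.3776 -0.0014] [[270. 130.]]
collar exp [[265.0, 149.0], [216.0, 180.0], [247.0, 225.0], [295.0, 197.0]]
```

View pics/c10.png

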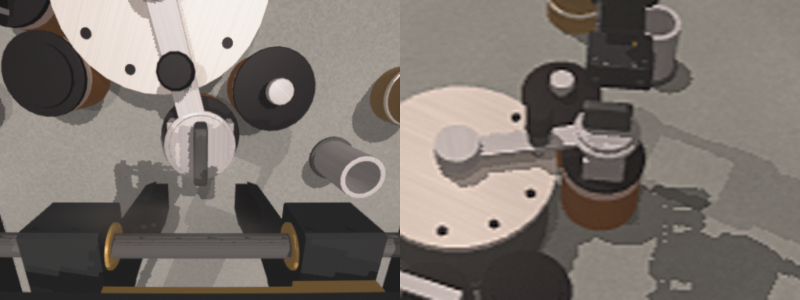

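```bash
python3 -c "
from workcell import arm
print(arm.job_done())"
```

```text
the job is handed in; nothing more can be done
None
```

The hold-down arm is locked on the slotted-bridge pot, and I handed the job in after about 21 s of the 58 s allowed; the system gave no verdict.

**What I did:** I pulled the plunger and swung the arm +36° until its ring was over the slot. I lowered the pin into the hole there and let go. I then took the T-key from its holder, passed it lengthwise through ring and slot, turned it 90° and released it.

**Last checks:**
- **Key:** its origin reads 0.152 m, which means the collar is on the ring, and the picture shows the collar concentric with it. The grip lies at 12.4° and the slot at about 102.4°, so the head is crosswise. The head itself can't be seen under the bridge.
- **Plunger:** the knob reads 0.187–0.190 m against 0.190 m for fully home. When I lowered it, the spring force dropped as expected for the pin going into the hole.
- **Bystanders:** the bowl, jar and deli tubs read where they were at the start, to within measuring error (the jar's two readings differ by about 4 mm).
- **Gripper:** it is well clear of everything, and no significant contact force was left.

**Disagreement:** both the wrist and the side view also reported a "key" at the empty holder (scores 0.61 and 0.59). The wrist view did not report the real one. The pictures show the holder empty.

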